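# Stand the height gauge over the brass block

## Task

Check the height of the brass block on the workshop bench: lift the yellow-and-blue height gauge by its yellow column, lower it gently over the brass block so that both legs stand on the bench either side of the block and the sprung foot rests near the middle of its top, then let go and leave it standing there, reading the block's height. Do not drop the gauge, shove the block out of place, or disturb the steel strip and the copper slug.

Things in the scene. Friction and masses are not known exactly. Their poses are not given: they have to be found in the camera images.
- gauge: Loose height gauge, 0.5 to 0.7 kg. Origin: underside centre, at leg soles; z up. Legs 14 mm thick at y = +-57 (100 mm clear between), soles 64 long in x; blue bridge 40 x 128, z 78 to 94 mm. Grip: yellow column 28 x 28, z 94 to 155; red pointers 18.5 mm out on its x faces, so grip across its y faces, 137 mm up. On the axis, between the legs: sprung foot, 20 mm dark disc on a rod.
- foot (a joint): Gauge reading, m: how far the foot is pushed up above the leg soles. 0 with the foot fully down (gauge in the air or on bare bench), at most 0.054. A light spring pushes it down (0.75 N at 0, 1.6 N at 0.032), far less than the gauge's weight. Over a part, legs on the bench, it reads the part's height.
- block: The part to be measured: loose rectangular brass (yellow metal) block lying on the bench, 70 mm long (x) x 40 mm wide (y) x 32 mm high (z), about 0.75 kg. Origin: centre of its underside.
- strip: Bystander: loose flat bright steel strip lying on the bench, 110 mm (x) x 30 mm (y) x 12 mm high. Origin: centre of its underside.
- slug: Bystander: loose copper slug cut from round rod, standing on end, 34 mm diameter, 46 mm high. Origin: centre of its underside.

How it is judged:
By the outcome, as a careful person would: the job done as asked, in the order asked, and still so for the second after the job is handed in, with the robot touching nothing.
It also fails if it takes over 45 s, if anything falls off the work surface, if the arm or the gripper's body presses on something with over 40 N, if the wrist force passes 120 N, or if a joint passes its speed limit or range.

## Robot

A 6-joint arm with a two-finger parallel gripper is mounted at the origin on the work surface. World frame = base frame: x ahead of the robot, y to its left, z up, the work surface at z = 0. Lengths are in m, angles in rad, forces in N, time in s.
With the tool pointing down it reaches from about 0.35 to 0.775 m from the base axis. Payload 7.3 kg.
Tool frame: the origin (TCP) lies midway between the tips of the shut fingers; the grasp point (between the pads) lies 19 mm behind it; z points along the fingers, y is the line along which they close (so a half turn about z gives the same grasp; the last joint's range is limited). The gripper opens to 92 mm and grips with 3 to 60 N. Pads are 19 mm wide; open, the fingers measure 130 mm over their backs; the gripper's body (75 mm by 190 mm) begins 47 mm behind the grasp point.
Start: joints at [-1.376, 0.342, 1.524, -0, 1.275, -0.146], TCP at [0.176, -0.495, 0.188] pointing down, gripper open.
Joint ranges: [-2.53, 2.53], [-0.77, 2.02], [0.04, 2.7], [-1, 4.14], [0.28, 2.66], [-3.11, 3.11]. Speed limits (rad/s): [2.57, 2.57, 3.14, 3.14, 3.14, 3.14].

## Interface

Orientations are given as [roll, pitch, yaw] about the fixed x, y, z axes, in that order (R = Rz(yaw) Ry(pitch) Rx(roll)).
In Python, from cell import monitor, vision, workorder gives the robot as it stands.
- The arm moves only by the tool move_arm, never from a script. Its argument "rows" is a list of rows, each a list of 5 numbers: the shift along the world's x, y, z in mm, then the turn about the world's z in rad, then the closure, from -1 (fully open) to 1 (shut). A call has 1 to 12 rows; each row shifts and turns the commanded pose from where the row before left it; what a row does not reach is not made up. A row lasts 1/10 s, in which the tool goes at most 50 mm and 8.59 degrees, less where a joint would pass 70% of its speed; a pose out of reach is approached as far as the arm can. A call is refused whole if a number of a shift passes 50 or a number of a turn 0.15, either way. A call with a gripper value outside its range is refused whole. The fingers move at their own pace and stop on an object; "newtons" is the grip in N (left out, the last holds). Time passes only in rows, so rows that do not move let the fingers close. It gives the time, the measured TCP pose, the force, the opening and the grip force at its end, in the units of the state.
- monitor.observe(): the state, without advancing time (a new reading comes with each control period).
- vision.read_camera(name): name is "scene" or "top"; returns the picture (480x640x3 uint8, red, green, blue); there is no depth.
- vision.get_calibration(name): a dict with "K" (3x3 intrinsics, pixels), "T" (4x4, takes a point from camera to world coordinates). Camera axes: x right, y up, looking along -z (the intrinsics and any distortion apply to the point x, -y, -z); pixel columns grow to the right and rows downward; lengths in m; the calibration is good to about 2 mm. A picture is of the moment at which its call begins. get_calibration takes no time and is no camera call.
- workorder.hand_in(): hands the job in; it is judged then, once.
The state is a dict: "time": time; "qpos": joint angles; "qvel": joint speeds; "joint_efforts": joint torques, N m; "tool_pos": TCP position; "tool_rot": TCP orientation; "contact_force": force on the tool from outside, world axes, zero at the start; "torque": the same for the moment, N m; "opening": finger opening in m; "grip_force": force on a finger pad.
Only numpy, scipy, OpenCV 4.12 (cv2) and the standard library are available. Lean on these libraries where they do the work, as an engineer would, in place of code of your own. Each camera call takes 0.05 s, during which the arm holds its last target. There are 200 camera calls.

## Working session

There is one attempt and no reset: what is moved stays moved. The work goes in short steps, Python scripts to look and compute and a tool call to move; the robot and the scene stay as the last step left them, time stands still between calls to the robot, and variables do not carry over. Pictures are saved under pics/ and viewed, at most 10 in all, crops included, and the job is handed in when it is done.

Besides the shell and the picture viewer there is one more tool, called after ">>>" as a command line: name --pt "numbers of a row" for each row, then --argument value for the rest. move_arm: Moves the arm, as the interface text tells. Its arguments: {"type":"object","properties":{"rows":{"type":"array","items":{"type":"array","items":{"type":"number"}}},"newtons":{"type":"number"}},"required":["rows"]}

```bash
mkdir -p pics; cat > h.py <<'E'
import numpy as np, cv2
from cell import monitor, vision, workorder
def snap(c,n):
    im=vision.read_camera(c); cv2.imwrite(f'pics/{n}.png',im[:,:,::-1]); return im
def ray(c,u,v,z):
    k=vision.get_calibration(c);K=np.array(k['K']);T=np.array(k['T'])
    d=np.linalg.inv(K)@[u,v,1];d=T[:3,:3]@(d*[1,-1,-1]);o=T[:3,3]
    return (o+d*(z-o[2])/d[2]).round(4)
def proj(c,P):
    k=vision.get_calibration(c);K=np.array(k['K']);T=np.array(k['T'])
    p=(np.linalg.inv(T)@np.append(P,1))[:3]*[1,-1,-1];p=K@p;return (p[:2]/p[2]).round(1)
E
python3 - <<'E'
from h import *
snap('scene','s0');snap('top','t0')
for c in('scene','top'):
    k=vision.get_calibration(c);print({a:np.round(b,3) for a,b in k.items()})
print(monitor.observe())
E
```

```text
{'K': array([[597.15 ,   0.   , 317.031],
       [  0.   , 597.15 , 236.056],
       [  0.   ,   0.   ,   1.   ]]), 'T': array([[ 0.722, -0.488,  0.49 ,  1.17 ],
       [ 0.692,  0.506, -0.515, -0.606],
       [ 0.003,  0.711,  0.704,  0.903],
       [ 0.   ,  0.   ,  0.   ,  1.   ]])}
{'K': array([[537.515,   0.   , 319.444],
       [  0.   , 537.515, 232.233],
       [  0.   ,   0.   ,   1.   ]]), 'T': array([[-0.023,  0.991, -0.129,  0.424],
       [-1.   , -0.024, -0.007,  0.026],
       [-0.01 ,  0.129,  0.992,  1.023],
       [ 0.   ,  0.   ,  0.   ,  1.   ]])}
{'time': 0.1, 'qpos': array([-1.37597780e+00,  3.42636920e-01,  1.52488501e+00,  1.95653259e-05,
        1.27539628e+00, -1.45985334e-01]), 'qvel': array([ 1.74699591e-04, -3.07945159e-03, -2.14750724e-03,  2.34066604e-04,
        7.22192718e-05,  9.07317748e-05]), 'joint_efforts': array([ 2.15919092e-03, -4.32000160e+01, -2.44696516e+01,  7.18163350e-02,
        5.25930163e-02, -4.50917128e-05]), 'tool_pos': array([ 0.17543593, -0.49440183,  0.18783559]), 'tool_rot': array([-3.14028392e+00, -2.11336504e-04,  3.40798015e-01]), 'contact_force': array([ 0.09601533,  0.78699856, -0.25762168]), 'torque': array([ 0.02420728, -0.00177892,  0.05651071]), 'grip_force': 0.0, 'opening': 0.0916964204560269}
```

View pics/t0.png

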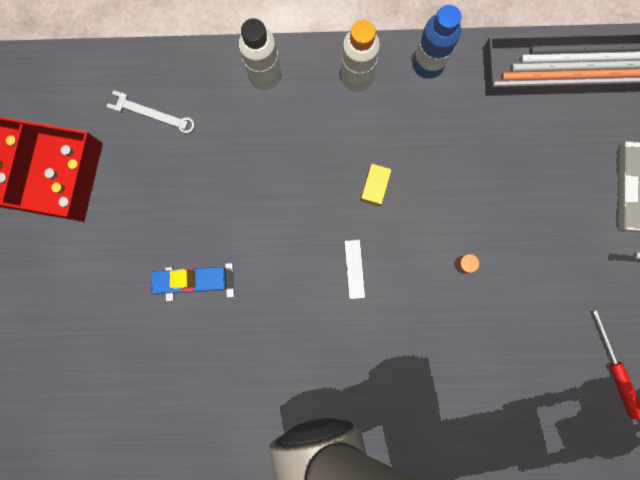

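View pics/s0.png

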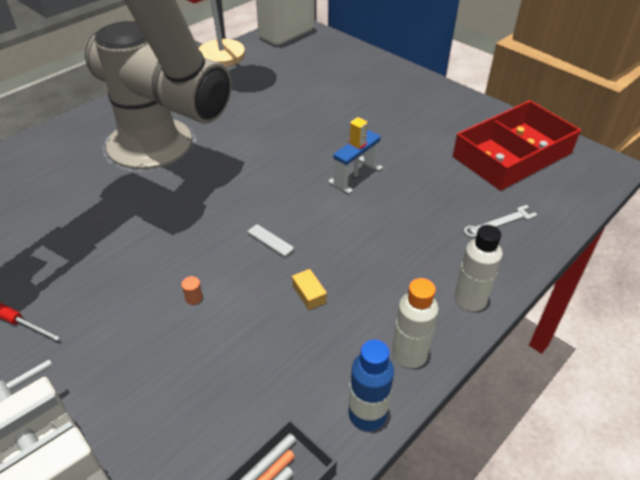

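The top view shows the gauge around (190,280), the block at (376,185), the strip at (355,269) and the slug at (470,264). I'll enlarge the gauge and the block.

```bash
python3 - <<'E'
from h import *
t=cv2.imread('pics/t0.png');s=cv2.imread('pics/s0.png')
f=lambda i,x,y,w,h,k:cv2.resize(i[y:y+h,x:x+w],None,fx=k,fy=k,interpolation=cv2.INTER_CUBIC)
a=np.hstack([f(t,140,250,100,60,4),f(t,340,155,75,60,4)])
b=np.hstack([f(s,315,110,100,85,4),f(s,280,260,75,85,4)])
cv2.imwrite('pics/c0.png',np.vstack([a,b]))
# block by colour (top view), all yellow areas
for n,i in(('top',t),('scene',s)):
    hsv=cv2.cvtColor(i,cv2.COLOR_BGR2HSV)
    m=cv2.inRange(hsv,(18,150,150),(35,255,255))
    for c in cv2.findContours(m,0,2)[0]:
        if cv2.contourArea(c)>100: print(n,cv2.minAreaRect(c),cv2.boxPoints(cv2.minAreaRect(c)).round(1).tolist())
E
```

```text
top ((178.0, 278.5), (17.0, 16.0), 90.0) [[170.0, 270.0], [186.0, 270.0], [186.0, 287.0], [170.0, 287.0]]
top ((362.7000427246094, 30.89999771118164), (21.913463592529297, 21.913467407226562), 63.43495178222656) [[348.0, 26.0], [367.6000061035156, 16.200000762939453], [377.3999938964844, 35.79999923706055], [357.79998779296875, 45.599998474121094]]
scene ((422.0, 288.0), (16.0, 22.0), 90.0) [[411.0, 280.0], [433.0, 280.0], [433.0, 296.0], [411.0, 296.0]]
```

View pics/c0.png

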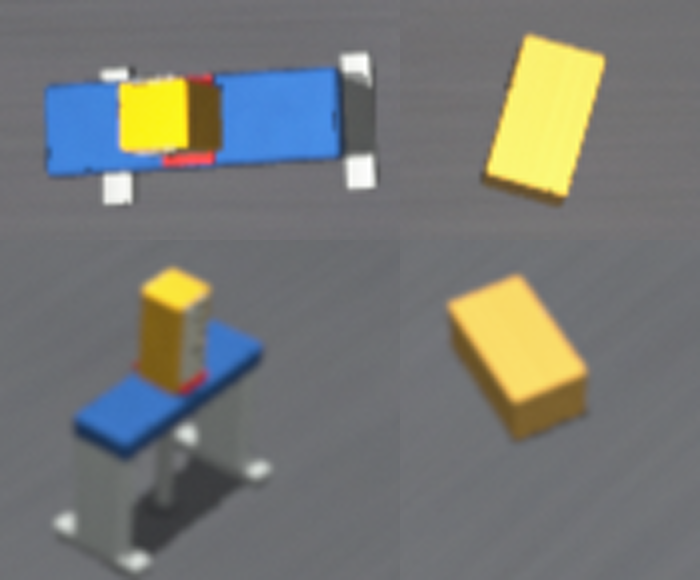

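The crop shows the gauge's bridge running along image x, with its column top clear of anything else, and the block's top face with all four corners visible.

```bash
python3 - <<'E'
from h import *
def q(n,c,pts,z):
    P=np.array([ray(c,u,v,z) for u,v in pts]);e=np.diff(P[:,:2],axis=0)
    print(n,c,P[:,:2].mean(0).round(4),'len',np.linalg.norm(e,axis=1).round(4),'ang',np.degrees(np.arctan2(e[:,1],e[:,0])).round(1))
q('block','top',[(371.75,163.75),(391,169.5),(382,204),(361.75,199.25)],.032)
q('block','scene',[(291.75,275.75),(310,268.75),(326.75,293),(308.5,301)],.032)
q('bridge','top',[(151.25,271.5),(224.5,267),(225,289.5),(152,294.25)],.094)
q('col','top',[(169.75,270.5),(187.25,269.5),(187.5,287.5),(170.25,288.5)],.155)
q('col','scene',[(350,122.25),(358,116.75),(368,122),(360,127.25)],.155)
q('strip','top',[(346,240),(360,240),(364,297),(350,298)],.012)
q('slug','top',[(470,264)],.046)
E
```

```text
block top [ 0.6416 -0.0768] len [0.0378 0.0683 0.0388] ang [-108.5  163.5   75.2]
block scene [ 0.6433 -0.0738] len [0.0398 0.0696 0.0396] ang [  71.4  -18.6 -106.7]
bridge top [0.4664 0.2608] len [0.1271 0.0388 0.126 ] ang [ -87.8 -178.8   92.4]
col top [0.4665 0.2608] len [0.0284 0.029  0.0278] ang [ -88.  -178.8   92.1]
col scene [0.4679 0.2644] len [0.0286 0.0294 0.0276] ang [ 93.   -0.4 -89. ]
strip top [ 0.4852 -0.0323] len [0.0265 0.1072 0.0262] ang [ -91.5 -177.9   92.8]
slug top [ 0.4865 -0.239 ] len [] ang []
```

>>> move_arm --pt "25 20 6 0 -1" --pt "25 20 6 0 -1" --pt "25 20 6 0 -1" --pt "25 20 6 0 -1" --pt "25 20 6 0 -1" --pt "25 20 6 0 -1" --pt "25 20 6 0 -1" --pt "25 20 6 0 -1" --pt "25 20 6 0 -1" --pt "25 20 8 0 -1"

```text
time: 1.1
tool_pos: [0.4261, -0.2936, 0.2501]
tool_rot: [-3.141, 0.001, 0.341]
contact_force: [0.3, -0.7, 0.3]
opening: 0.0916
grip_force: 0.0
```

>>> move_arm --pt "3 40 0 -0.03 -1" --pt "3 40 0 -0.03 -1" --pt "3 40 0 -0.03 -1" --pt "3 40 0 -0.03 -1" --pt "3 40 0 -0.03 -1" --pt "3 40 0 -0.03 -1" --pt "3 40 0 -0.03 -1" --pt "3 40 0 -0.03 -1" --pt "3 40 0 -0.03 -1" --pt "3 40 0 -0.03 -1" --pt "3 40 0 0 -1" --pt "3 40 0 0 -1"

```text
time: 2.3
tool_pos: [0.4611, 0.1868, 0.2502]
tool_rot: [3.141, 0.001, 0.041]
contact_force: [1.4, 0.5, 0.3]
opening: 0.0919
grip_force: 0.0
```

>>> move_arm --pt "0 40 0 0 -1" --pt "0 40 0 0 -1" --pt "0 0 0 0 -1" --pt "0 0 0 0 -1" --pt "0 0 0 0 -1"

```text
time: 2.8
tool_pos: [0.4614, 0.2642, 0.2502]
tool_rot: [3.141, 0.001, 0.04]
contact_force: [0.2, -0.5, 0.1]
opening: 0.0917
grip_force: 0.0
```

>>> move_arm --pt "6 -1 -20 0 -1" --pt "0 0 -20 0 -1" --pt "0 0 -20 0 -1" --pt "0 0 -15 0 -1" --pt "0 0 0 0 -1" --pt "0 0 0 0 -1" --pt "0 0 0 0 -1"

```text
time: 3.5
tool_pos: [0.4683, 0.2639, 0.1767]
tool_rot: [-3.141, -0.002, 0.04]
contact_force: [0.1, 0.2, 0.1]
opening: 0.0918
grip_force: 0.0
```

```bash
python3 - <<'E'
from h import *
s=snap('scene','s1')[:,:,::-1];t=snap('top','t1')[:,:,::-1]
f=lambda i,x,y,w,h,k:cv2.resize(i[y:y+h,x:x+w],None,fx=k,fy=k,interpolation=cv2.INTER_CUBIC)
cv2.imwrite('pics/c1.png',np.hstack([f(s,300,60,100,140,4),f(t,130,230,100,140,4)]))
E
```

```text
(no output)
```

View pics/c1.png

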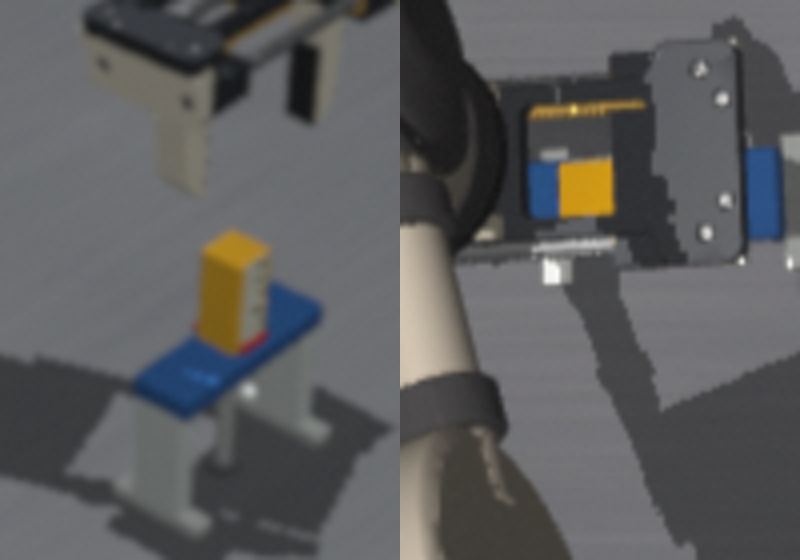

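The gripper straddles the column: the column top is at about (358,122) in the scene view, with the fingertips to either side and above it. I'll lower and close.

>>> move_arm --pt "0 0 -15 0 -1" --pt "0 0 -15 0 -1" --pt "0 0 -15 0 -1" --pt "0 0 -13 0 -1" --pt "0 0 0 0 -1" --pt "0 0 0 0 -1" --newtons 10

```text
time: 4.2
tool_pos: [0.4678, 0.2643, 0.1181]
tool_rot: [-3.141, -0.001, 0.041]
contact_force: [-0.0, -0.3, 0.5]
opening: 0.0919
grip_force: 0.0
```

>>> move_arm --pt "0 0 0 0 -0.3" --pt "0 0 0 0 0" --pt "0 0 0 0 0.2" --pt "0 0 0 0 0.3" --pt "0 0 0 0 0.4" --pt "0 0 0 0 0.5" --pt "0 0 0 0 0.7" --pt "0 0 0 0 1" --pt "0 0 0 0 1" --pt "0 0 0 0 1" --pt "0 0 0 0 1"

```text
time: 5.3
tool_pos: [0.4675, 0.2642, 0.1174]
tool_rot: [3.142, -0.0, 0.041]
contact_force: [0.7, 0.0, -0.1]
opening: 0.0085
grip_force: 0.0
```

>>> move_arm --pt "0 0 0 0 1" --pt "0 0 0 0 1" --pt "0 0 0 0 1" --newtons 30

```text
time: 5.6
tool_pos: [0.4675, 0.2642, 0.1174]
tool_rot: [3.141, 0.0, 0.041]
contact_force: [-0.5, 0.1, 0.1]
opening: -0.0
grip_force: 0.0
```

The fingers shut on nothing, so I'll look.

```bash
python3 - <<'E'
from h import *
s=snap('scene','s2')[:,:,::-1];t=snap('top','t2')[:,:,::-1]
f=lambda i,x,y,w,h,k:cv2.resize(i[y:y+h,x:x+w],None,fx=k,fy=k,interpolation=cv2.INTER_CUBIC)
cv2.imwrite('pics/c2.png',np.hstack([f(s,300,60,100,140,4),f(t,130,230,100,140,4)]))
p=monitor.observe()['tool_pos'];print(p,proj('scene',p),proj('top',p),proj('scene',[.468,.264,.177]),proj('scene',[.468,.264,.155]))
E
```

```text
[0.46750377 0.26419177 0.11744629] [357.9 136.1] [182.7 279.4] [359.4 113.6] [358.9 122.1]
```

View pics/c2.png

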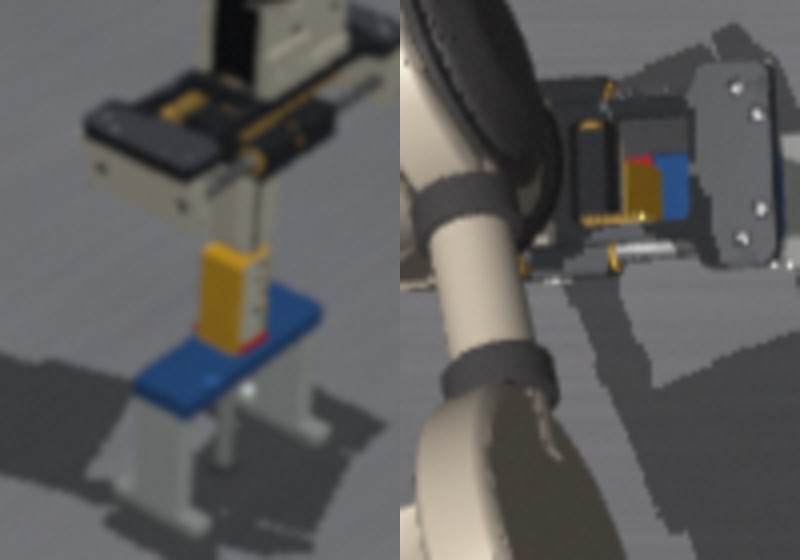

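The gauge hasn't moved: the column top is still at scene crop (234,250). The shut fingers show above or behind the column, higher than the reported TCP's projection at (358,136). The tool isn't where the state says, so I'll lift clear and triangulate the fingertips.

>>> move_arm --pt "0 0 20 0 1" --pt "0 0 20 0 1" --pt "0 0 20 0 1" --pt "0 0 20 0 1" --pt "0 0 0 0 1" --pt "0 0 0 0 1" --pt "0 0 0 0 1"

```text
time: 6.4
tool_pos: [0.4668, 0.2639, 0.1962]
tool_rot: [3.141, 0.002, 0.041]
contact_force: [0.4, -0.6, -0.2]
opening: 0.0007
grip_force: 0.0
```

```bash
python3 - <<'E'
from h import *
s=snap('scene','s3')[:,:,::-1];t=snap('top','t3')[:,:,::-1]
f=lambda i,x,y,w,h,k:cv2.resize(i[y:y+h,x:x+w],None,fx=k,fy=k,interpolation=cv2.INTER_CUBIC)
cv2.imwrite('pics/c3.png',np.hstack([f(s,300,30,100,140,4),f(t,130,210,100,140,4)]))
o=monitor.observe();p=o['tool_pos'];print(p,o['qpos'],proj('scene',p),proj('top',p))
E
```

```text
[0.46694703 0.26394924 0.1962436 ] [ 3.71636131e-01  3.58380725e-01  1.47746594e+00 -1.06674499e-04
  1.30797862e+00  1.90165766e+00] [359.5 105.8] [169.4 277.6]
```

View pics/c3.png

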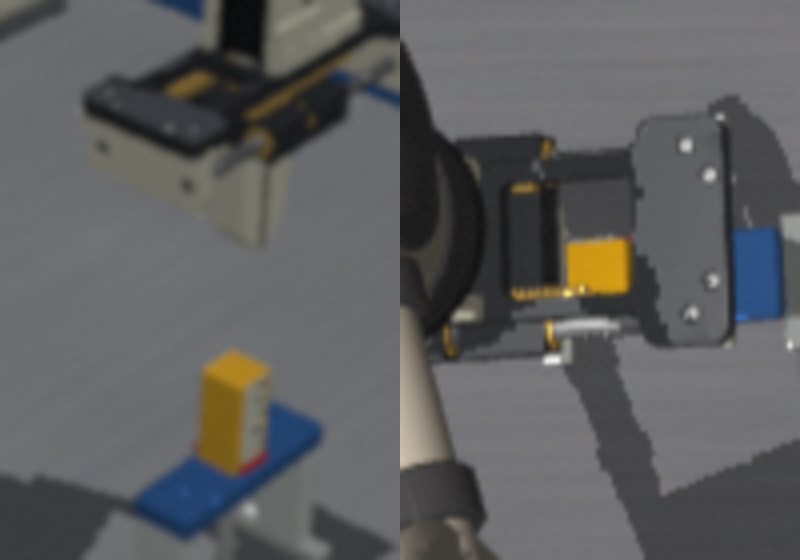

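```bash
python3 - <<'E'
from h import *
def tri(a,b):
    best=min(np.arange(.05,.5,.002),key=lambda z:np.linalg.norm(ray('scene',*a,z)-ray('top',*b,z)))
    return best,ray('scene',*a,best),ray('top',*b,best)
print('plate +x-y',tri((347.5,66),(210.5,238.75)))
print('plate -x-y',tri((320.75,54),(212.5,295)))
print('col (check)',tri((358.5,122.5),(178.7,279)))
for z in(.18,.196,.22,.236,.25):
    r=ray('scene',362.5,88,z);print(z,r,proj('top',r))
E
```

```text
plate +x-y (np.float64(0.34400000000000025), array([0.5088, 0.1694, 0.344 ]), array([0.5075, 0.1695, 0.344 ]))
plate -x-y (np.float64(0.34200000000000025), array([0.4385, 0.1708, 0.342 ]), array([0.4363, 0.1672, 0.342 ]))
col (check) (np.float64(0.15400000000000008), array([0.4674, 0.2635, 0.154 ]), array([0.4665, 0.261 , 0.154 ]))
0.18 [0.4068 0.3452 0.18  ] [119.7 318.1]
0.196 [0.4237 0.3242 0.196 ] [129.7 306.9]
0.22 [0.449  0.2927 0.22  ] [145.4 289.4]
0.236 [0.4659 0.2716 0.236 ] [156.4 277.2]
0.25 [0.4807 0.2532 0.25  ] [166.2 266.2]
```

The plate corners triangulate to x ≈ 0.473 and y ≈ 0.264, matching the reported xy. The fingertips come out at z ≈ 0.238 against 0.196 reported, so the tool is about 41 mm higher than reported. I'll open, go down by that extra amount in part, and check.

>>> move_arm --pt "0 0 0 0 -1" --pt "0 0 0 0 -1" --pt "0 0 0 0 -1" --pt "0 0 0 0 -1" --pt "0 0 0 0 -1" --pt "0 0 0 0 -1" --pt "0 0 0 0 -1" --pt "0 0 0 0 -1" --pt "0 0 0 0 -1" --pt "0 0 0 0 -1" --pt "0 0 0 0 -1" --newtons 10

```text
time: 7.6
tool_pos: [0.4675, 0.2642, 0.1974]
tool_rot: [3.142, 0.0, 0.041]
contact_force: [-0.5, -0.0, 0.5]
opening: 0.0839
grip_force: 0.0
```

>>> move_arm --pt "0 0 -20 0 -1" --pt "0 0 -20 0 -1" --pt "0 0 -20 0 -1" --pt "0 0 -20 0 -1" --pt "0 0 -15 0 -1" --pt "0 0 -10 0 -1" --pt "0 0 -5 0 -1" --pt "0 0 0 0 -1" --pt "0 0 0 0 -1"

```text
time: 8.5
tool_pos: [0.468, 0.2644, 0.0881]
tool_rot: [-3.141, -0.001, 0.041]
contact_force: [0.6, -1.0, 0.2]
opening: 0.092
grip_force: 0.0
```

```bash
python3 - <<'E'
from h import *
s=snap('scene','s4')[:,:,::-1]
cv2.imwrite('pics/c4.png',cv2.resize(s[60:180,290:410],None,fx=5,fy=5,interpolation=cv2.INTER_CUBIC)[:600,:600])
p=monitor.observe()['tool_pos'];print(p)
for dy in(.055,-.055):
  for z in(.108,.118,.128): print(dy,z,(proj('scene',[p[0],p[1]+dy,z])-[290,60])*5)
E
```

```text
[0.46805461 0.2643947  0.08823809]
0.055 0.108 [418.  347.5]
0.055 0.118 [419.5 329.5]
0.055 0.128 [421. 311.]
-0.055 0.108 [258.  450.5]
-0.055 0.118 [259.  432.5]
-0.055 0.128 [259.5 413.5]
```

View pics/c4.png

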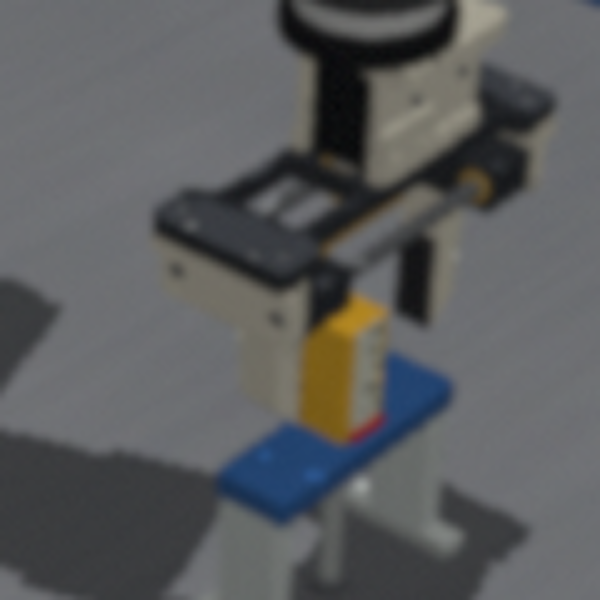

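The fingers straddle the column, with tips at about (268,402) and (420,313), which is z ≈ 0.13. That is 12 mm above the target.

>>> move_arm --pt "0 0 -6 0 -1" --pt "0 0 -6 0 -1" --pt "0 0 0 0 -0.4" --pt "0 0 0 0 -0.1" --pt "0 0 0 0 0.1" --pt "0 0 0 0 0.2" --pt "0 0 0 0 0.3" --pt "0 0 0 0 0.35" --pt "0 0 0 0 0.4" --pt "0 0 0 0 0.5" --pt "0 0 0 0 0.6" --pt "0 0 0 0 0.8" --newtons 10

```text
time: 9.75
tool_pos: [0.4675, 0.2639, 0.0753]
tool_rot: [3.141, 0.0, 0.041]
contact_force: [0.3, -2.2, -1.1]
opening: 0.0278
grip_force: 10.0
```

>>> move_arm --pt "0 0 0 0 1" --pt "0 0 0 0 1" --pt "0 0 0 0 1" --pt "0 0 0 0 1" --newtons 30

```text
time: 10.15
tool_pos: [0.4674, 0.264, 0.0754]
tool_rot: [3.141, 0.0, 0.041]
contact_force: [0.7, -3.1, -1.4]
opening: 0.0279
grip_force: 30.0
```

>>> move_arm --pt "0 0 5 0 1" --pt "0 0 10 0 1" --pt "0 0 15 0 1" --pt "0 0 20 0 1" --pt "0 0 20 0 1" --pt "0 0 15 0 1" --pt "0 0 5 0 1" --pt "0 0 0 0 1" --pt "0 0 0 0 1"

```text
time: 11.05
tool_pos: [0.4669, 0.264, 0.1647]
tool_rot: [3.141, 0.002, 0.041]
contact_force: [0.2, 0.0, -6.7]
opening: 0.0278
grip_force: 30.0
```

>>> move_arm --pt "6 -12 0 -0.02 1" --pt "12 -22 0 -0.03 1" --pt "16 -31 0 -0.035 1" --pt "16 -31 0 -0.035 1" --pt "16 -31 0 -0.035 1" --pt "16 -31 0 -0.035 1" --pt "16 -31 0 -0.035 1" --pt "16 -31 0 -0.035 1" --pt "16 -31 0 -0.035 1" --pt "16 -31 0 -0.03 1" --pt "16 -31 0 -0.016 1" --pt "12 -22 0 0 1"

```text
time: 12.25
tool_pos: [0.6416, -0.0742, 0.164]
tool_rot: [3.14, 0.002, -0.303]
contact_force: [-0.5, -0.5, -6.5]
opening: 0.0277
grip_force: 30.0
```

>>> move_arm --pt "1 -4 0 0 1" --pt "0 0 0 0 1" --pt "0 0 0 0 1" --pt "0 0 0 0 1" --pt "0 0 0 0 1"

```text
time: 12.75
tool_pos: [0.6423, -0.0739, 0.1656]
tool_rot: [-3.142, 0.0, -0.299]
contact_force: [0.1, -0.2, -6.1]
opening: 0.0279
grip_force: 30.0
```

```bash
python3 - <<'E'
from h import *
s=snap('scene','s5')[:,:,::-1];t=snap('top','t5')[:,:,::-1]
f=lambda i,x,y,w,h,k:cv2.resize(i[y:y+h,x:x+w],None,fx=k,fy=k,interpolation=cv2.INTER_CUBIC)
cv2.imwrite('pics/c5.png',np.hstack([f(s,250,180,100,140,4),f(t,325,110,100,140,4)]))
o=monitor.observe();print(o['tool_pos'],o['tool_rot'],o['opening'])
E
```

```text
[ 0.64240557 -0.07411141  0.16567472] [ 3.14152463e+00 -1.73861599e-04 -2.99224033e-01] 0.027903594271956128
```

View pics/c5.png

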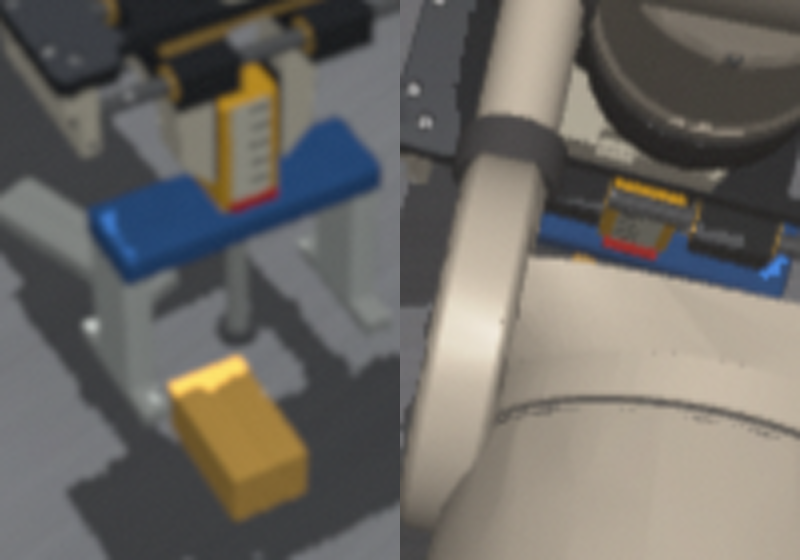

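The gauge hangs upright over the block, turned to match it. Its foot is at scene (309,262) and the block's top centre is near (309,285). I'll check that against the projection.

```bash
python3 - <<'E'
from h import *
for z in(.085,.09,.095): print(z,proj('scene',[.6424,-.0741,z]),ray('scene',309.25,262,z))
E
```

```text
0.085 [308.5 265.5] [ 0.6371 -0.0668  0.085 ]
0.09 [308.5 263.7] [ 0.6404 -0.0701  0.09  ]
0.095 [308.5 261.9] [ 0.6437 -0.0734  0.095 ]
```

>>> move_arm --pt "0 0 -10 0 1" --pt "0 0 -15 0 1" --pt "0 0 -15 0 1" --pt "0 0 -5 0 1" --pt "0 0 0 0 1" --pt "0 0 0 0 1"

```text
time: 13.45
tool_pos: [0.6429, -0.0749, 0.1209]
tool_rot: [3.142, -0.001, -0.3]
contact_force: [-0.2, -0.4, -6.0]
opening: 0.028
grip_force: 30.0
```

```bash
python3 - <<'E'
from h import *
s=snap('scene','s6')[:,:,::-1]
cv2.imwrite('pics/c6.png',cv2.resize(s[200:320,250:370],None,fx=5,fy=5,interpolation=cv2.INTER_CUBIC))
p=monitor.observe()['tool_pos'];print(p,(proj('scene',[.6424,-.0741,.045])-[250,200])*5)
E
```

```text
[ 0.64307756 -0.07491254  0.1212867 ] [293.5 398.5]
```

View pics/c6.png

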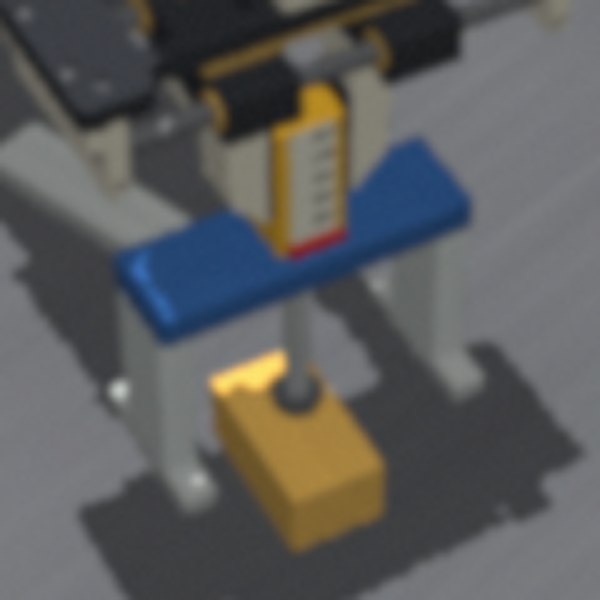

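The foot, at (297,393), is close to its expected position, and the legs are clear either side of the block. I'll lower gently.

>>> move_arm --pt "0 0 -6 0 1" --pt "0 0 -8 0 1" --pt "0 0 -8 0 1" --pt "0 0 -8 0 1" --pt "0 0 -6 0 1" --pt "0 0 -4 0 1" --pt "0 0 -2 0 1" --pt "0 0 0 0 1" --pt "0 0 0 0 1" --pt "0 0 0 0 1"

```text
time: 14.5
tool_pos: [0.6423, -0.0748, 0.0787]
tool_rot: [3.141, 0.0, -0.3]
contact_force: [-1.5, -0.1, -4.4]
opening: 0.0275
grip_force: 30.0
```

>>> move_arm --pt "0 0 -1 0 1" --pt "0 0 -1 0 1" --pt "0 0 0 0 1" --pt "0 0 0 0 1" --pt "0 0 0 0 1"

```text
time: 15.0
tool_pos: [0.6424, -0.0748, 0.0764]
tool_rot: [3.141, 0.0, -0.3]
contact_force: [-1.1, -0.9, -4.8]
opening: 0.0277
grip_force: 30.0
```

>>> move_arm --pt "0 0 -0.5 0 1" --pt "0 0 0 0 1" --pt "0 0 0 0 1" --pt "0 0 0 0 1"

```text
time: 15.4
tool_pos: [0.6425, -0.0748, 0.0759]
tool_rot: [3.142, 0.0, -0.3]
contact_force: [0.4, 0.4, -4.8]
opening: 0.028
grip_force: 30.0
```

>>> move_arm --pt "0 0 -0.5 0 1" --pt "0 0 0 0 1" --pt "0 0 0 0 1" --pt "0 0 0 0 1"

```text
time: 15.8
tool_pos: [0.6425, -0.0748, 0.0756]
tool_rot: [3.142, -0.0, -0.3]
contact_force: [-1.3, -0.1, -2.0]
opening: 0.028
grip_force: 30.0
```

Contact is starting. One more half millimetre.

>>> move_arm --pt "0 0 -0.4 0 1" --pt "0 0 0 0 1" --pt "0 0 0 0 1" --pt "0 0 0 0 1"

```text
time: 16.2
tool_pos: [0.6427, -0.0749, 0.0755]
tool_rot: [3.141, -0.001, -0.3]
contact_force: [-1.3, -1.0, 2.4]
opening: 0.0276
grip_force: 30.0
```

>>> move_arm --pt "0 0 0 0 1" --pt "0 0 0 0 1" --pt "0 0 0 0 0.4" --pt "0 0 0 0 0.35" --pt "0 0 0 0 0.3" --pt "0 0 0 0 0.2" --pt "0 0 0 0 0" --pt "0 0 0 0 -0.3" --pt "0 0 0 0 -0.6" --pt "0 0 0 0 -0.8" --pt "0 0 0 0 -0.8" --pt "0 0 0 0 -0.8" --newtons 5

```text
time: 17.4
tool_pos: [0.6425, -0.0748, 0.075]
tool_rot: [3.141, 0.0, -0.3]
contact_force: [-0.1, 0.4, 0.2]
opening: 0.0799
grip_force: 0.0
```

>>> move_arm --pt "0 0 5 0 -0.8" --pt "0 0 10 0 -0.8" --pt "0 0 15 0 -0.8" --pt "0 0 20 0 -0.8" --pt "0 0 25 0 -0.8" --pt "0 0 25 0 -0.8" --pt "0 0 20 0 -0.8" --pt "0 0 0 0 -0.8" --pt "0 0 0 0 -0.8"

```text
time: 18.3
tool_pos: [0.6425, -0.0748, 0.1952]
tool_rot: [3.142, -0.001, -0.3]
contact_force: [-1.0, -0.1, -1.0]
opening: 0.0828
grip_force: 0.0
```

```bash
python3 - <<'E'
from h import *
s=snap('scene','s7')[:,:,::-1]
cv2.imwrite('pics/c7.png',cv2.resize(s[180:320,170:370],None,fx=4,fy=4,interpolation=cv2.INTER_CUBIC))
E
```

```text
(no output)
```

View pics/c7.png

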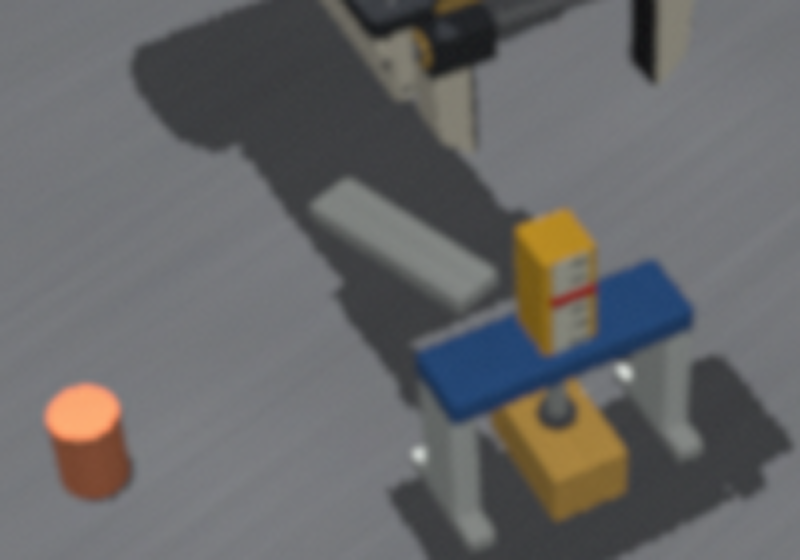

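The gauge stands over the block with both legs on the bench. The foot is at about (309,282), near the middle of the block's top, and the red pointer has risen. The block, strip and slug look undisturbed.

```bash
python3 -c "
from h import *
print(workorder.hand_in())"
```

```text
the job is handed in; nothing more can be done
None
```

The job is handed in: the gauge stands released over the brass block with both legs on the bench and its foot near the middle of the block's top, nothing else looks disturbed, and the first grasp closed on air (the tool sits about 41 mm higher than it reports) without touching anything.

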